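# Seat the plate rack's comb and present the notched test plate label up

### The arm

A 6-joint arm with a two-finger parallel gripper is mounted at the origin on a cart in front of the work surface, level with it; the furniture and walls round the work are solid. World frame = base frame: x ahead of the robot, y to its left, z up, the work surface at z = 0. Lengths are in m, angles in rad, forces in N, time in s.
With the tool pointing down it reaches from about 0.35 to 0.975 m from the base axis. Payload 7.1 kg.
Tool frame: the origin (TCP) lies midway between the tips of the shut fingers; the grasp point (between the pads) lies 19 mm behind it; z points along the fingers, x is the direction in which the jaws open and shut, and the axes are right-handed (so a half turn about z gives the same grasp; the last joint's range is limited). The gripper opens to 88 mm and grips with 3 to 60 N. Pads are 20 mm wide; open, the fingers measure 115 mm over their backs; the gripper's body (75 mm by 178 mm) begins 61 mm behind the grasp point.
Start: joints at [1.229, 0.423, 1.63, -0, 1.089, -0.019], TCP at [0.198, 0.593, 0.223] pointing down, gripper open.
Joint ranges: [-3, 3], [-0.9, 2.11], [0.09, 2.58], [-1.31, 4.45], [0.11, 2.69], [-2.54, 2.54]. Speed limits (rad/s): [2.39, 2.39, 3.01, 3.14, 3.14, 3.14].

### API

Orientations are given as a unit quaternion [w, x, y, z].
In Python, from station import move_pose, movel, movej, command_gripper, wait, inverse_kinematics, read_camera, camera_info, MotionError, job_done, get_time, get_joint_pos, get_qvel, get_effort, get_tcp_pos, get_ee_rot, get_ft_force, get_ft_torque, get_grip_width gives the robot as it stands. Calls block until the motion is done:
- move_pose(position, orientation): joint-space move of the TCP to a pose.
- movel(position, frame=None, v=0.15, until_force=None): straight line of the TCP; frame=None keeps the orientation; v is the mean speed in m/s. With until_force (N) it stops when the force on the tool has changed by that much, and returns True; else False.
- movej(angles): joint-space move.
- command_gripper(opening): opening from 0.0 (shut) to 1.0 (fully open); the grip force is fixed at half the most; returns when the fingers have stopped.
- wait(seconds).
- inverse_kinematics(position, orientation): joint angles nearest the present ones, or None.
- read_camera(name): name is "scene" or "top" or "wrist"; returns the picture (420x560x3 uint8, red, green, blue); there is no depth.
- camera_info(name): a dict with "intrinsics" (3x3 intrinsics, pixels), "T" (4x4, takes a point from camera to world coordinates); the wrist camera has in their place "tool_from_camera" (4x4, takes a point from camera to tool coordinates, whose origin is the TCP and whose axes are the tool frame's). Camera axes: x right, y up, looking along -z (the intrinsics and any distortion apply to the point x, -y, -z); pixel columns grow to the right and rows downward; lengths in m; the calibration is good to about 2 mm. A picture is of the moment at which its call begins: read the wrist's pose just before it. camera_info takes no time and is no camera call.
A pose or a line that the arm cannot do raises MotionError and nothing moves.
- job_done(): hands the job in, once; it reports no verdict.
Readings, each from a call of its own:
- get_time(): time.
- get_joint_pos(): joint angles.
- get_qvel(): joint speeds.
- get_effort(): joint torques, N m.
- get_tcp_pos(): TCP position.
- get_ee_rot(): TCP orientation.
- get_ft_force(): force on the tool from outside, world axes, zero at the start.
- get_ft_torque(): the same for the moment, N m.
- get_grip_width(): opening from 0.0 (shut) to 1.0 (fully open).
Only numpy, scipy, OpenCV 4.12 (cv2) and the standard library are available. Lean on these libraries where they do the work, as an engineer would, in place of code of your own. Each camera call takes 0.05 s, during which the arm holds its last target.

### The job

The slotted comb of the small plate rack has ridden up on its pins: press it down by the round metal pad in its middle until it is fully home. Then draw out the plate that has a small notch in one top corner, gripping it only by its frosted end (the notched end), never by the clear part. Finish holding it still, label up: labelled face on the upper side, plate sloping about 45 degrees or flatter, its middle more than 20 cm above the table and touching nothing else, with the other plate and the things around left where they are.

Things in the scene. Friction and masses are not known exactly. Their poses are not given: they have to be found in the camera images.
- rack: fixed wooden rack base, 150 x 150 x 10 mm; origin at the centre of its underside, on the table; its x axis runs along the slots (plates), z is up. It may stand turned any way round. Four 6 mm steel pins rise from it to 44 mm above the table at x = +-66, y = +-24 mm.
- comb (a joint): slotted plywood comb, 144 x 134 x 12 mm, that slides straight down on the pins: 0 = 10 mm above its seat, 0.010 (m) = fully home. Starts at 0 to 0.003, moves only when pushed (about 5 N), stays where left. Two slots along the rack's x axis at y = +-48 mm, 8 mm wide, 113 mm long. Home, its upper face is 23 mm above the table.
- press_pad (a point): centre of the upper face of the steel pad (34 mm across, 6 mm high) in the middle of the comb, where the comb is pressed; it moves with the comb: 39 mm above the table at joint 0, 29 mm when home. The plates' faces stand 45 mm either side of it and rise 70 mm above the table.
- plate: the notched plate, loose, standing on its long edge in either slot, 10 mm above the table: 110 long (x), 6 thick (y), 60 mm high (z), 40 to 65 g. Origin: middle of its lower edge. Its +x end is frosted for 40 mm; a 10 x 10 mm notch is cut from its +x, +z corner. The label is on the face that looks along its own +y (seen so, the notch is top left): label up = y axis up.
- plate_frost: the outer 36 mm of the notched plate's frosted end, the part that the fingers may hold (fixed to the plate, same origin and axes: it covers x = 19 to 55 mm, z = 0 to 60 mm, less the notch at x over 45 and z over 50 mm)
- plate_clear: the clear part of the notched plate, not to be touched by the fingers (fixed to the plate, same origin and axes: x = -55 to 15 mm)
- plate_grip (a point): point inside the notched plate's frosted end, a good place to grip across the 6 mm thickness: x = 34, y = 0, z = 44 mm from the plate's origin (54 mm above the table at the start, 16 mm below the plate's upper edge)
- plate_mid (a point): middle of the notched plate: x = 0, y = 0, z = 30 mm from its origin
- plain_plate: the other plate: same size, frosting and label, but with no notch (four square corners); stands in the other slot with its frosted end the other way round. Origin and axes as for the notched plate. It stays in the rack.
- tape_2: roll of dark tape lying flat by the rack, 53 mm across, 19 mm high; bystander; origin at the centre of its underside
- block_b: small wooden off-cut by the rack, 38 x 60 x 19 mm; bystander; origin at the centre of its underside
- block_a: wooden off-cut, 45 x 90 x 38 mm, left on the table; bystander; origin at the centre of its underside
- tape_measure: tape measure standing on its base, 36 x 77 x 62 mm, right on the table; bystander; origin at the centre of its underside

How it is judged:
On the way, in this order (a step that is already met when the one before it is completed fails the run):
1. the comb is pressed fully home while the notched plate still stands in its slot (value of joint comb above 0.0085 m and height (world z) of plate_mid below 0.055 m), for 0.2 s.
2. the notched plate is drawn clear of the rack, held by its frosted end (height (world z) of plate_mid above 0.115 m and contact force between the fingers and plate_frost above 0.5 N), for 0.2 s.
At the end, for the whole second after the job is handed in: Fingers hold the notched plate still by its frosted end only, its middle over 185 mm up, label normal within 1.0 rad of straight up, clear of rack and other plate; comb home (over 8.5 of 10 mm); other plate upright within 12 mm of its start (contact force between the fingers and plate_frost above 0.5 N and contact force between the fingers and plate_clear below 0.3 N and height (world z) of plate_mid above 0.185 m and angle between plate's own y axis and vertical below 1 rad and contact force between plate and rack below 0.1 N and contact force between plate and plain_plate below 0.1 N and linear speed of plate below 0.03 m/s and angular speed of plate below 0.2 rad/s and value of joint comb above 0.0085 m and distance of plain_plate from where it was at the start of the episode below 0.012 m and angle between plain_plate's own z axis and vertical below 0.2 rad); the arm keeps its last pose, push and grip.
It fails at once if the fingers press on the clear part of the notched plate (contact force between the fingers and plate_clear above 2 N).
It fails at once if the other plate is taken out or displaced (distance of plain_plate from where it was at the start of the episode above 0.015 m or angle between plain_plate's own z axis and vertical above 0.3 rad).
It fails at once if a bystander is displaced (distance of any of tape_2, block_b, block_a, tape_measure from where it was at the start of the episode above 0.02 m).
It also fails if it takes over 46 s, if anything falls off the work surface, if the arm or the gripper's body presses on something with over 40 N, if the wrist force passes 120 N, or if a joint passes its speed limit or range.

## Working session

There is one attempt and no reset: what is moved stays moved. The work goes in short steps, each a Python script; the robot and the scene stay as the last script left them, time stands still between calls to the robot, and variables do not carry over. Pictures are saved under pics/ and viewed, and the job is handed in when it is done.

```bash
mkdir -p pics; ls; python3 - <<'E'
from station import *
import cv2
for n in ["scene","top","wrist"]:
    p=get_tcp_pos() if n=="wrist" else None
    im=read_camera(n); cv2.imwrite(f"pics/{n}0.png",im[:,:,::-1])
    print(n,camera_info(n))
print(get_time(),get_tcp_pos(),get_ee_rot())
E
```

```text
pics
scene {'intrinsics': array([[511.049316  ,   0.        , 280.15878433],
       [  0.        , 511.049316  , 211.4079495 ],
       [  0.        ,   0.        ,   1.        ]]), 'T': array([[ 0.89862995,  0.33372383, -0.28476766,  0.1344762 ],
       [-0.43869428,  0.67853765, -0.58918078, -0.83694704],
       [-0.00339809,  0.65438144,  0.75615699,  1.10434556],
       [ 0.        ,  0.        ,  0.        ,  1.        ]])}
top {'intrinsics': array([[494.07571413,   0.        , 263.88460739],
       [  0.        , 494.07571413, 212.28611746],
       [  0.        ,   0.        ,   1.        ]]), 'T': array([[ 3.91693768e-03,  9.85189725e-01, -1.71423055e-01,
         2.86287249e-01],
       [-9.99991771e-01,  4.03997505e-03,  3.68891191e-04,
        -2.98681481e-02],
       [ 1.05597267e-03,  1.71420199e-01,  9.85197442e-01,
         1.57743693e+00],
       [ 0.00000000e+00,  0.00000000e+00,  0.00000000e+00,
         1.00000000e+00]])}
wrist {'intrinsics': array([[297.66643145,   0.        , 269.89931148],
       [  0.        , 297.66643145, 207.58704682],
       [  0.        ,   0.        ,   1.        ]]), 'tool_from_camera': array([[ 9.99999800e-01, -2.96325694e-04,  5.58841140e-04,
         1.31375436e-03],
       [-1.44860433e-04, -9.67286078e-01, -2.53688042e-01,
        -6.97651214e-02],
       [ 6.15733539e-04,  2.53687911e-01, -9.67285927e-01,
        -1.61764518e-01],
       [ 0.00000000e+00,  0.00000000e+00,  0.00000000e+00,
         1.00000000e+00]])}
0.15 [0.19808282 0.59235374 0.22209721] [ 3.14825655e-04  8.11534451e-01  5.84304304e-01 -4.65657203e-04]
```

View pics/scene0.png

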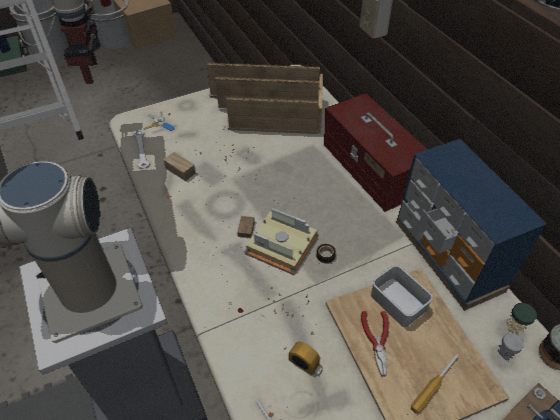

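View pics/top0.png

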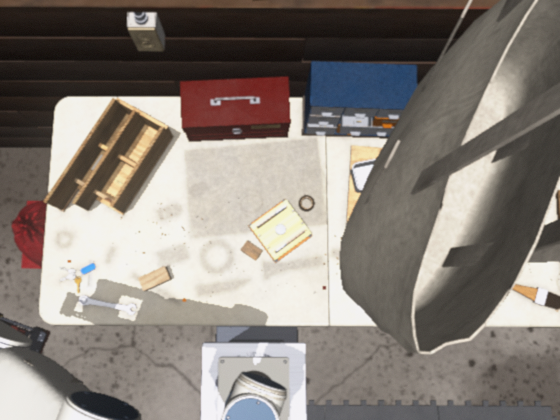

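The rack is near top pixel (281,230) and scene pixel (283,240). I'll enlarge both.

```bash
python3 - <<'E'
import cv2
a=cv2.imread("pics/top0.png")[190:270,235:325]; cv2.imwrite("pics/topc.png",cv2.resize(a,None,fx=7,fy=7,interpolation=cv2.INTER_CUBIC))
a=cv2.imread("pics/scene0.png")[200:280,230:345]; cv2.imwrite("pics/scenec.png",cv2.resize(a,None,fx=6.9,fy=6.9,interpolation=cv2.INTER_CUBIC))
E
```

```text
(no output)
```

View pics/topc.png

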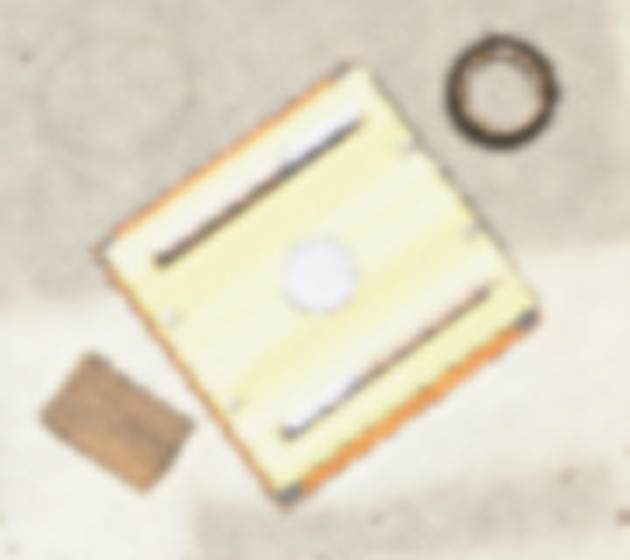

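View pics/scenec.png

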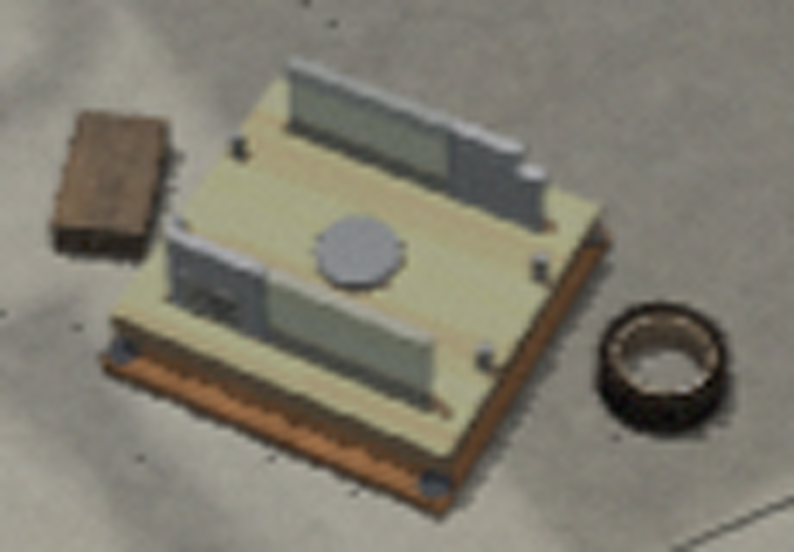

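The notched plate is the far one in the scene view. Its frosted, notched end is at scene crop (500,185), towards the tape, so its +x points to the upper right in the top view and its label faces outward. The pad centre is at scene (282.2,235.9) and top (280.7,228.9).

```bash
cat > h.py <<'E'
import numpy as np
from station import camera_info
from scipy.spatial.transform import Rotation as R
def ray(n,u,v,T=None):
    c=camera_info(n);K=c["intrinsics"]; T=c["T"] if T is None else T
    d=np.linalg.inv(K)@[u,v,1]; d=np.array([d[0],-d[1],-d[2]])
    return T[:3,3],T[:3,:3]@d
def atz(n,u,v,z,T=None):
    o,d=ray(n,u,v,T); return o+d*(z-o[2])/d[2]
def tri(a,b):
    (o,d),(p,e)=a,b
    s=np.linalg.lstsq(np.c_[d,-e],p-o,rcond=None)[0]
    A,B=o+s[0]*d,p+s[1]*e
    return (A+B)/2,np.linalg.norm(A-B)
E
python3 - <<'E'
from h import *
S=lambda x,y:(230+x/6.9,200+y/6.9)
Tp=lambda x,y:(235+x/7,190+y/7)
print("pad",tri(ray("scene",*S(360,248)),ray("top",*Tp(320,272))))
for z in(.036,.039):print(atz("scene",*S(360,248),z),atz("top",*Tp(320,272),z))
# comb corners at upper face z~.032
c=[atz("top",*Tp(*p),.032) for p in [(103,250),(355,68),(536,305),(285,490)]]
for i in range(4):
    d=c[(i+1)%4]-c[i]; print(c[i],np.linalg.norm(d),np.degrees(np.arctan2(d[1],d[0])))
print(np.mean(c,0))
# notched plate top edge, scene: left end, notch step, right end (near-side edge)
for p in [(292,62),(522,153)]: print("far",atz("scene",*S(*p),.07))
print("notchend",atz("scene",*S(545,172),.06))
for p in [(168,228),(434,345)]: print("near",atz("scene",*S(*p),.07))
print("tape",atz("top",*Tp(502,92),.019),"block",atz("top",*Tp(118,423),.019))
E
```

```text
pad (array([ 0.50283098, -0.08393777,  0.03578376]), np.float64(0.002146748784866254))
[ 0.50383258 -0.08426738  0.036     ] [ 0.50175591 -0.08363984  0.036     ]
[ 0.50279539 -0.08638097  0.039     ] [ 0.50133656 -0.08353518  0.039     ]
[0.51193887 0.01416083 0.032     ] 0.14179792122864504 -53.55556495100711
[ 0.59617293 -0.09990614  0.032     ] 0.13542373264074467 -143.21288830740122
[ 0.48771665 -0.18100376  0.032     ] 0.14058404399799232 126.48852313550958
[ 0.4041167  -0.06797756  0.032     ] 0.1355445977977525 37.2999690309264
[ 0.49998629 -0.08368166  0.032     ]
far [ 0.50887729 -0.01396964  0.07      ]
far [ 0.56771659 -0.09420358  0.07      ]
notchend [ 0.57538382 -0.09925979  0.06      ]
near [ 0.43177492 -0.06799237  0.07      ]
near [ 0.49648161 -0.16035059  0.07      ]
tape [ 0.58782917 -0.16791481  0.019     ] block [0.43499127 0.00706519 0.019     ]
```

```bash
cat >> h.py <<'E'
def Rdown(phi):
    c,s=np.cos(phi),np.sin(phi)
    return np.array([[c,s,0],[s,-c,0],[0,0,-1.]])
def Q(M): return R.from_matrix(M).as_quat(scalar_first=True)
E
python3 - <<'E'
from h import *
from station import *
pad=np.array([.502,-.084]); phi=np.radians(36.5)
ax=np.array([np.sin(phi),-np.cos(phi),0]); ay=np.array([np.cos(phi),np.sin(phi),0])
grip=pad+48e-3*ay[:2]+34e-3*ax[:2]; print(grip)
for f in(phi,phi-np.pi):
    M=Rdown(f)
    print("press",inverse_kinematics([*pad,.05],Q(M)),"grip",inverse_kinematics([*grip,.035],Q(M)),"hi",inverse_kinematics([*grip,.3],Q(M)))
    for t in(50,60,75,90):
      for dy in (-90,-60,-30,0,30):
        Mf=R.from_euler('z',dy,degrees=True).as_matrix()@R.from_rotvec(ax*np.radians(t)).as_matrix()@M
        for p in([.55,0,.35],[.45,-.1,.35],[.5,-.1,.4]):
          q=inverse_kinematics(p,Q(Mf))
          if q is not None: print(np.degrees(f),t,dy,p,np.round(q,2))
E
```

```text
[ 0.5608091  -0.08277964]
press [-1.89176925e-01  5.33195281e-01  1.97938166e+00 -4.44089210e-16
  6.29015711e-01 -8.26222102e-01] grip [-1.67542724e-01  6.15560861e-01  1.85311595e+00 -4.44089210e-16
  6.72915840e-01 -8.04587901e-01] hi [-1.67542724e-01  2.56094086e-01  1.68443999e+00 -4.44089210e-16
  1.20105858e+00 -8.04587901e-01]
36.5 50 -90 [0.55, 0, 0.35] [ 0.41  0.14  1.98 -1.02  1.06  1.9 ]
36.5 50 -90 [0.45, -0.1, 0.35] [ 0.25 -0.08  2.22 -1.07  0.94  1.83]
36.5 50 -90 [0.5, -0.1, 0.4] [ 0.22 -0.07  2.07 -1.    0.98  1.67]
36.5 50 -60 [0.55, 0, 0.35] [ 0.24 -0.04  2.18 -1.14  0.54  1.53]
36.5 50 -60 [0.45, -0.1, 0.35] [-0.07 -0.27  2.36 -0.89  0.33  1.08]
36.5 50 -60 [0.5, -0.1, 0.4] [-0.06 -0.24  2.21 -0.7   0.42  0.88]
36.5 50 -30 [0.55, 0, 0.35] [-0.12 -0.1   2.23  0.88  0.23 -1.02]
36.5 50 -30 [0.45, -0.1, 0.35] [-0.58 -0.24  2.33  1.08  0.59 -1.5 ]
36.5 50 -30 [0.5, -0.1, 0.4] [-0.49 -0.22  2.2   0.91  0.58 -1.23]
36.5 50 0 [0.55, 0, 0.35] [-0.4   0.03  2.11  1.1   0.83 -1.76]
36.5 50 0 [0.45, -0.1, 0.35] [-0.78 -0.02  2.16  1.01  1.11 -1.95]
36.5 50 0 [0.5, -0.1, 0.4]
[... 4527 characters left out ...]
  1.12  1.7   0.83]
-143.5 90 -60 [0.55, 0, 0.35] [ 0.39  0.39  2.43  3.97  1.35 -0.24]
-143.5 90 -60 [0.5, -0.1, 0.4] [ 0.05  0.14  2.56  3.65  1.17 -0.21]
-143.5 90 -30 [0.55, 0, 0.35] [-0.19  0.36  2.53  2.83  1.33  0.08]
-143.5 90 -30 [0.5, -0.1, 0.4] [-0.66  0.16  2.52  2.31  1.25  0.34]
-143.5 90 0 [0.55, 0, 0.35] [-0.58  0.42  2.31  1.9   1.43  0.39]
-143.5 90 0 [0.45, -0.1, 0.35] [-0.99  0.42  2.32  1.52  1.59  0.4 ]
-143.5 90 0 [0.5, -0.1, 0.4] [-0.88  0.32  2.24  1.62  1.54  0.58]
-143.5 90 30 [0.55, 0, 0.35] [-0.61  0.55  1.97  1.41  1.69  0.6 ]
-143.5 90 30 [0.45, -0.1, 0.35] [-0.89  0.55  1.99  1.17  1.84  0.55]
-143.5 90 30 [0.5, -0.1, 0.4] [-0.82  0.49  1.9   1.26  1.84  0.7 ]
```

```bash
python3 - <<'E'
from h import *
from station import *
import cv2
M=Rdown(np.radians(36.5-180))
move_pose([.502,-.084,.20],Q(M)); command_gripper(0.0)
p=get_tcp_pos();q=get_ee_rot();im=read_camera("wrist");cv2.imwrite("pics/w1.png",im[:,:,::-1])
np.savez("w1.npz",p=p,q=q);print(p,q,get_time(),get_grip_width())
E
```

```text
[ 0.50200461 -0.08401111  0.19999843] [ 9.42861021e-07 -3.13153041e-01  9.49702676e-01 -5.06689366e-07] 4.1667 0.004420167262775972
```

View pics/w1.png

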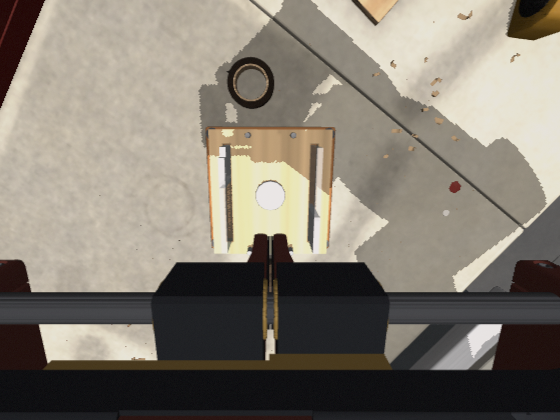

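```bash
python3 - <<'E'
import cv2
a=cv2.imread("pics/w1.png")[115:265,190:350]; cv2.imwrite("pics/w1c.png",cv2.resize(a,None,fx=4,fy=4,interpolation=cv2.INTER_CUBIC))
E
```

```text
(no output)
```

View pics/w1c.png

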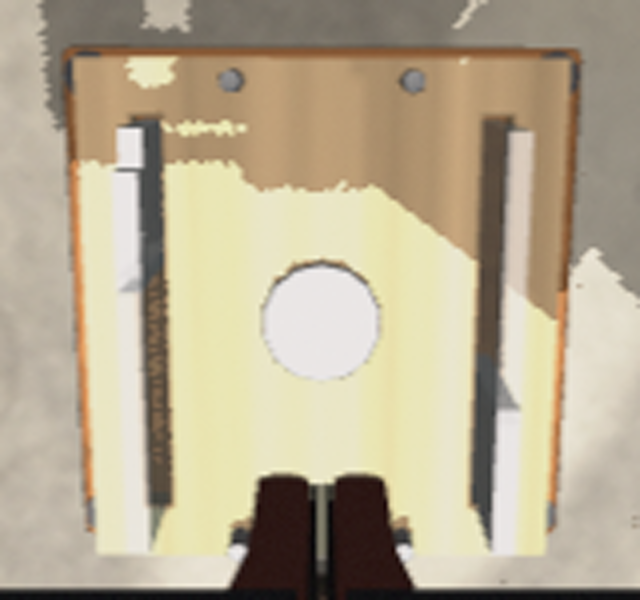

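```bash
python3 - <<'E'
from h import *
from station import *
d=np.load("w1.npz");T=np.eye(4);T[:3,:3]=R.from_quat(d['q'],scalar_first=True).as_matrix();T[:3,3]=d['p']
T=T@camera_info("wrist")["tool_from_camera"]
C=lambda x,y:(190+x/4-.4,115+y/4-.4)
g=lambda x,y,z:atz("wrist",*C(x,y),z,T)
pad=g(322,320,.037);p1=g(231,78,.044);p2=g(413,78,.044)
print(pad,p1,p2,np.linalg.norm(p1-p2))
a=(p1-p2)[:2];th=np.arctan2(a[1],a[0]);print("y-axis",np.degrees(th))
m=(p1+p2)[:2]/2; xa=np.array([np.sin(th),-np.cos(th)]); print("centre from pins",m-.066*xa)
# notched plate top face: end (117..142,~127) at z .06; top  at .07
e=[g(117,127,.06),g(142,127,.06),g(113,172,.07),g(138,172,.07),g(97,553,.07),g(150,553,.07)]
for v in e:
    r=v[:2]-pad[:2]; ya=np.array([np.cos(th),np.sin(th)]); print("rack xy",r@xa,r@ya)
for q in [(508,130),(533,130),(495,553),(520,553)]:
    r=g(*q,.07)[:2]-pad[:2]; print("plain",r@xa,r@ya)
E
```

```text
[ 0.50082784 -0.08195786  0.037     ] [ 0.55882616 -0.12065054  0.044     ] [ 0.52091889 -0.14870713  0.044     ] 0.0471607167292086
y-axis 36.50653447567422
centre from pins [ 0.50060817 -0.08162876]
rack xy 0.054006884690895963 0.05099474411349516
rack xy 0.05400674921340787 0.04478095296240778
rack xy 0.04383255221349195 0.05075408632340812
rack xy 0.04383229614136894 0.04468924754277251
rack xy -0.055688990546036425 0.05938486105351123
rack xy -0.05569223384349351 0.04540468363318303
plain 0.05383163781527272 -0.04468880435943093
plain 0.053831498583418125 -0.05070260015036751
plain -0.0557133501011328 -0.04561657857053949
plain -0.055714880549547235 -0.052213549908872454
```

The pins and pad agree: centre (0.5007,-0.0818), rack y at 36.5°. The plate's notched end is at rack x = 54 mm and y = 48 mm, as expected. Now I'll press.

```bash
python3 - <<'E'
from h import *
from station import *
import cv2
c=[.5007,-.0818]
movel([*c,.048])
print(movel([*c,.034],v=.03,until_force=3),get_tcp_pos(),get_ft_force())
print(movel([*c,.026],v=.02,until_force=35),get_tcp_pos(),get_ft_force())
wait(.4);print(get_tcp_pos(),get_ft_force())
E
```

```text
True [ 0.5008958  -0.08183606  0.03526471] [-0.30301469 -0.16556678 -0.0224604 ]
True [ 0.50067281 -0.08179666  0.02922779] [-3.19475678  0.62291551 11.45115151]
[ 0.50064597 -0.08181367  0.02921568] [-2.99862231  0.14332    11.49185547]
```

The comb is home: the TCP stopped at 29.2 mm (29 expected). Next is the grip.

```bash
python3 - <<'E'
from h import *
from station import *
import cv2
c=np.array([.5007,-.0818]);t=np.radians(36.5);xa=np.array([np.sin(t),-np.cos(t)]);ya=np.array([np.cos(t),np.sin(t)])
g=c+.034*xa+.0478*ya
movel([*c,.13]);command_gripper(.5);movel([*g,.13])
p=get_tcp_pos();q=get_ee_rot();im=read_camera("wrist");cv2.imwrite("pics/w2.png",im[:,:,::-1]);print(p,get_time())
E
```

```text
[ 0.55845828 -0.08057565  0.12954656] 8.8333
```

View pics/w2.png

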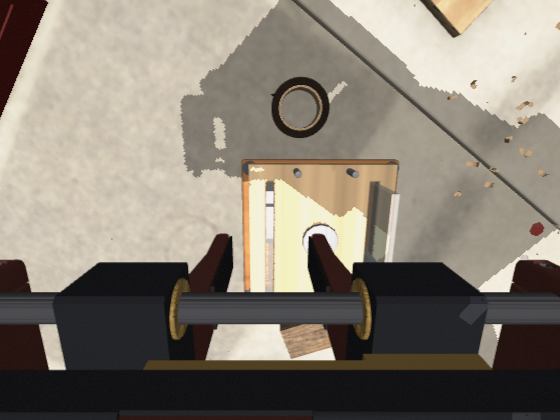

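The notched plate (column about 270, row 200) lies midway between the fingers (columns 225 and 315), and the comb sits flat. Going down.

```bash
python3 - <<'E'
from h import *
from station import *
import cv2
c=np.array([.5007,-.0818]);t=np.radians(36.5);xa=np.array([np.sin(t),-np.cos(t)]);ya=np.array([np.cos(t),np.sin(t)])
g=c+.034*xa+.0478*ya
print(movel([*g,.035],v=.08,until_force=6),get_tcp_pos())
command_gripper(0.0);print("w",get_grip_width()*88,get_ft_force())
movel([*g,.06],v=.04)
p=get_tcp_pos();im=read_camera("scene");cv2.imwrite("pics/s3.png",cv2.resize(im[150:290,200:380,::-1],None,fx=4,fy=4,interpolation=cv2.INTER_CUBIC))
print("w",get_grip_width()*88,get_ft_force(),get_time())
E
```

```text
False [ 0.55979244 -0.0807879   0.0355142 ]
w 5.63330581949881 [ 0.11503529 -0.82402484 -0.05266705]
w 5.915728792469984 [-0.81284766 -0.51097219 -1.36906563] 11.675
```

View pics/s3.png

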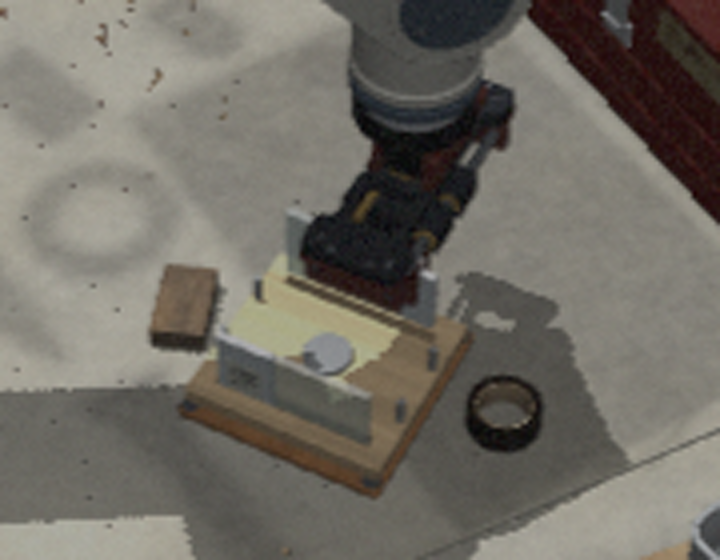

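The plate is rising level, with its clear end at crop (298,220) and notched end at (425,290). The comb and the other plate have not moved. I'll continue up, then tilt.

```bash
python3 - <<'E'
from h import *
from station import *
import cv2
x,y,_=get_tcp_pos()
movel([x,y,.15],v=.08);movel([x,y,.36],v=.15)
print("w",get_grip_width()*88,get_time())
M=Rdown(np.radians(36.5-180));t=np.radians(36.5);ax=np.array([np.sin(t),-np.cos(t),0])
for p,tl,dy in(([.53,-.1,.38],35,15),([.5,-.1,.40],72,30)):
    Mf=R.from_euler('z',dy,degrees=True).as_matrix()@R.from_rotvec(ax*np.radians(tl)).as_matrix()@M
    try: movel(p,Q(Mf),v=.05)
    except MotionError as e:
        print("movel",e); move_pose(p,Q(Mf))
print("tool x",Mf[:,0],"z",Mf[:,2])
wait(.3)
for n in("scene","wrist"):
    im=read_camera(n)
    im=cv2.resize(im[60:300,160:440],None,fx=2.8,fy=2.5) if n=="scene" else im
    cv2.imwrite(f"pics/{n}4.png",im[:,:,::-1])
print(get_grip_width()*88,get_tcp_pos(),get_joint_pos(),get_ft_force(),get_time())
E
```

```text
w 5.811514203287162 14.5
tool x [-0.12322024 -0.28338715 -0.95105652] z [ 0.3792329   0.87217596 -0.30901699]
6.115797296487309 [ 0.50001434 -0.09978903  0.40036266] [-0.7907285   0.33550436  1.86404895  1.09208575  1.67455389  0.85466889] [ 0.58922392 -0.43612819  0.5792907 ] 16.7333
```

View pics/scene4.png

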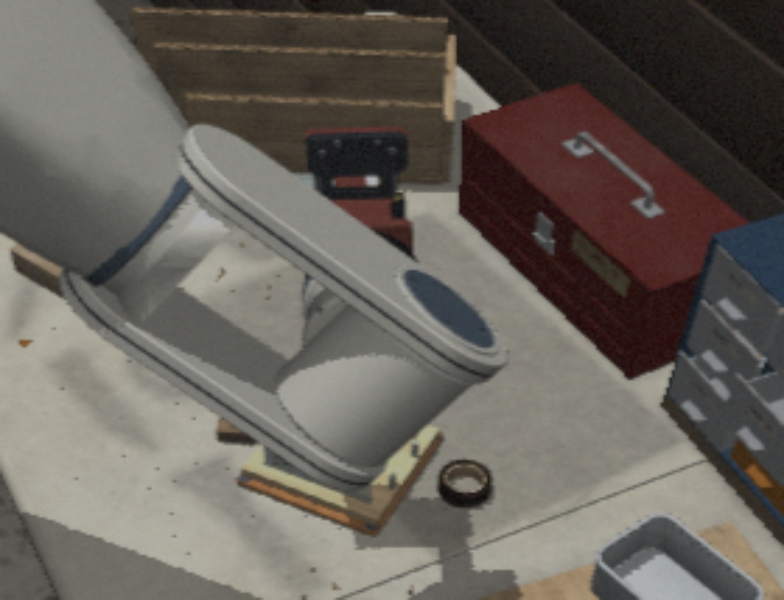

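View pics/wrist4.png

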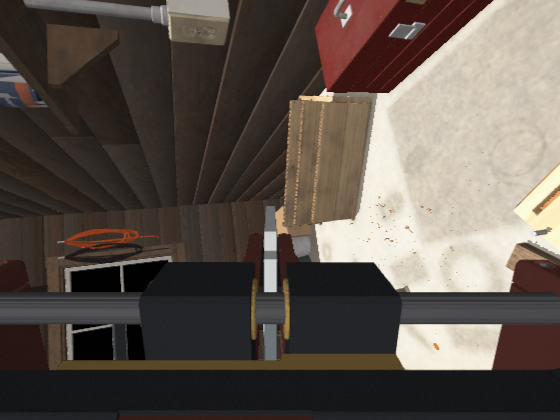

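```bash
python3 - <<'E'
from station import *
import cv2
im=read_camera("top");cv2.imwrite("pics/t5.png",cv2.resize(im[130:290,200:360,::-1],None,fx=3.7,fy=3.7,interpolation=cv2.INTER_CUBIC))
im=read_camera("wrist");cv2.imwrite("pics/w5.png",cv2.resize(im[190:380,190:350,::-1],None,fx=3,fy=3,interpolation=cv2.INTER_CUBIC))
import numpy as np;print(np.abs(get_qvel()).max(),get_grip_width()*88)
E
```

```text
0.00504680699257326 5.7910034070433625
```

View pics/t5.png

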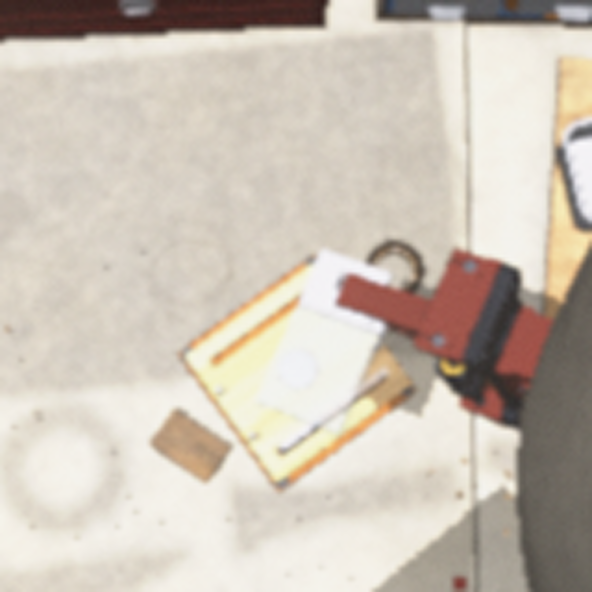

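View pics/w5.png

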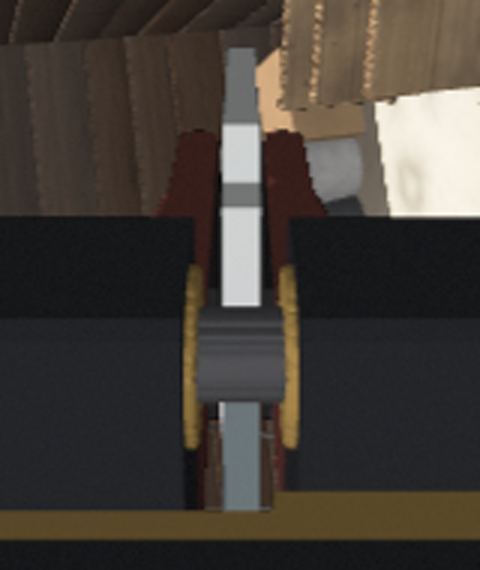

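The top view shows the plate held above everything, with the finger (crop 345,290) on the frosted end. The notched end is on the left when its +z edge is seen as up, so this is the label face. The plain plate at (330,410) still stands in its slot, and the tape and block have not moved.

```bash
python3 - <<'E'
from station import *
job_done();print(get_time(),get_grip_width()*88)
E
```

```text
the job is handed in; nothing more can be done
the job is handed in; nothing more can be done
```

The comb is home and the notched plate is drawn out and held label up. I handed the job in at about 17 s of the 46 s allowed.

- **Comb:** I pressed it down by the metal pad until it seated. The tool stopped at 29.2 mm, against 29 mm expected when home.
- **Grip:** I gripped the plate at its frosted end, 34 mm from its middle. The fingers read 5.8 mm open on the 6 mm plate, and the top view showed the finger on the frosted part.
- **Final pose:** The plate is held still at about 0.4 m height, tilted about 18° from flat. I worked out that the label faces up from which side the notch is on, because the label itself was too bright to read in the top view.
- **Other plate and things around:** In the last top view, the plain plate still stood in its slot, and the tape roll and small block had not moved. I did not recheck the larger block or the tape measure there, but the arm went nowhere near them after setting off.

No check failed. The one small disagreement was about 2 mm between the fixed cameras and the wrist camera on where the rack is. I used the wrist camera, which agreed with the pin positions.

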